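# Screw the hopper onto the grain moisture meter until it seals and stands square

### The arm

A 7-joint arm with a two-finger parallel gripper is mounted at the origin on a cart in front of the work surface, level with it; the furniture and walls round the work are solid. World frame = base frame: x ahead of the robot, y to its left, z up, the work surface at z = 0. Lengths are in m, angles in rad, forces in N, time in s.
With the tool pointing down it reaches from about 0.4 to 0.9 m from the base axis. Payload 5.5 kg.
Tool frame: the origin (TCP) lies midway between the tips of the shut fingers; the grasp point (between the pads) lies 19 mm behind it (hold_point_z is the distance from the TCP to the grasp point, in m); z points along the fingers, y is the line along which they close (so a half turn about z gives the same grasp; the last joint's range is limited). The gripper opens to 85 mm and grips with 20 to 120 N. Pads are 22 mm wide; open, the fingers measure 114 mm over their backs; the gripper's body (76 mm by 85 mm) begins 54 mm behind the grasp point. The pads swing forward as they close: fully open they stand 13 mm farther back than shut.
Start: joints at [1.59, 0.501, -0.427, 1.55, 0.221, 1.138, -0.21], TCP at [0.157, -0.631, 0.231] pointing down, gripper open.
Joint ranges: [-2.88, 2.88], [-0.31, 2.03], [-1.54, 1.56], [0.2, 2.42], [-1.41, 4.55], [0.19, 2.02], [-2.57, 2.57]. Speed limits (rad/s): [2.57, 2.57, 3.14, 3.14, 3.14, 3.14, 3.14].

### API

Orientations are given as a rotation vector (axis times angle).
In Python, from plant import get_state, capture, camera_info, close_job, hold_point_z gives the robot as it stands. The module is installed in compiled form; this text tells all that it offers.
- The arm moves only by the tool apply_moves, never from a script. Its arguments are lists of equal length, an entry for each row: "dp": the shift along the world's x, y, z as a fraction of full scale, a list of three; "twist": the turn about the world's z as a fraction of full scale; "fingers": the finger opening in mm, from 0 to 85.4. A call has 1 to 10 rows; each row is the pose to reach, as a shift and turn from the pose commanded when the call began, turning the shorter way round; what a row does not reach only later rows make up. Full scale, the value 1, is 250 mm for a shift and 2 pi rad for a turn. A row lasts 1/12 s, in which the tool goes at most 41.7 mm and 7.16 degrees, less where a joint would pass 70% of its speed; a pose out of reach is approached as far as the arm can. A call with a number of a shift or a turn outside -1 to 1 is refused whole. A call with a gripper value outside its range is refused whole. The fingers move at their own pace and stop on an object; the grip force is fixed at half the most. Time passes only in rows, so rows that repeat a pose let the fingers close. It gives the time, the measured TCP pose, the force, the opening and the grip force at its end, in the units of the state.
- get_state(): the state, without advancing time (a new reading comes with each control period).
- capture(name): name is "scene" or "side" or "wrist"; returns the picture (384x512x3 uint8, red, green, blue); there is no depth.
- camera_info(name): a dict with "fx", "fy", "cx", "cy" (pixels), "R" (3x3) and "t" (3): a world point X has camera coordinates R X + t. Camera axes: x right, y down, z forward; pixel columns grow to the right and rows downward; lengths in m; the calibration is good to about 2 mm. A picture is of the moment at which its call begins: read the wrist's pose just before it. camera_info takes no time and is no camera call; for the wrist camera it gives the pose at the moment of the call.
- close_job(): hands the job in; it is judged then, once.
The state is a dict: "time": time; "joint_positions": joint angles; "qd": joint speeds; "tau": joint torques, N m; "tcp_pos": TCP position; "tcp_rot": TCP orientation; "wrist_force": force on the tool from outside, world axes, zero at the start; "torque": the same for the moment, N m; "width": finger opening in m; "gripper_force": force on a finger pad.
Only numpy, scipy, OpenCV 4.12 (cv2) and the standard library are available. Lean on these libraries where they do the work, as an engineer would, in place of code of your own. Each camera call takes 0.05 s, during which the arm holds its last target. There are 200 camera calls.

### The job

The square hopper has come off the grain moisture meter for cleaning: set it on the meter's threaded neck and screw it on clockwise, without forcing it. Turn until you feel the sponge washer under it take hold, then carry on only to the next position in which the hopper's square mouth stands square with the meter's housing, and leave it there; do not crush the washer with a further quarter turn, and leave the other things on the bench alone.

Things in the scene. Friction and masses are not known exactly. Their poses are not given: they have to be found in the camera images.
- hopper: Loose grey plastic hopper, 70 mm tall, 0.10 to 0.16 kg, upright on the bench at first. Below: a round ribbed skirt, 57 mm across, 24 mm high, open underneath. Above: a square open mouth with upright walls 2.5 mm thick, 58 mm over the flat sides; its lip is 1 mm proud over the top 3 mm. Origin: centre of the skirt's underside; z up the axis; x and y square to the sides of the mouth.
- hopper_grip (a point): Point on the hopper's axis, 52 mm above its underside: a good height to grip the mouth by any two opposite sides, from above.
- hopper_lug (a point): One of four short lugs inside the skirt that run in the thread: two on the hopper's +x and -x side, 6 mm above the underside, two on its +y and -y side, 9 mm above it.
- meter: Fixed white bench instrument (grain moisture meter), housing 153 x 173 mm, top 60 mm above the bench. Origin: centre of its underside, on the bench; x points to its back, y to its left, z up; the grey key panel is along its front edge (-x). The sides of the housing run along its x and y.
- neck: Black plastic neck, fixed on the meter 20 mm behind its centre, 31 mm tall, 36 mm across, bevelled at the end; right-hand thread, 44 mm across: a full turn clockwise from above lowers the hopper 12 mm. About 0.6 mm of play; what is screwed on stays by friction. Origin: on the axis at the foot, 62 mm above the bench; axes parallel to the meter's.
- thread_start (a point): Top end of one of the two thread ribs (the other is opposite). Set down with its x axis 0.2 to 1.3 rad counter-clockwise of the neck's x (or of -x), the hopper rests level, 10.5 to 13 mm above the neck's origin, and clockwise turning takes it straight in; at other angles it rests up to 17 mm above it and needs up to half a turn more (within 0.1 rad of x it may go in askew).
- washer_seat (a point): Point on the neck's axis at its foot, where a black sponge washer, 57 mm across, lies round the neck. Washers differ, 7 to 10.5 mm thick, which no pose tells: where the hopper begins to bear must be felt, as a rise of the turning moment from below 0.06 to 0.1 to 0.2 N m. The washer pushes back with 9 N at first and 5 N more per mm (a quarter turn: 3 mm); above 23 N it is overtight.
- moisture_dish_1: Bystander: round aluminium dish with lid, 61 mm across, 26 mm tall, loose on the bench to the right. Origin: centre of its underside.
- marker: Bystander: pen, 135 mm long, lying loose on the bench to the right. Origin: centre of its underside.
- seed_dish: Bystander: shallow clear round dish of seed, 68 mm across, 14 mm tall, loose near the front edge of the bench. Origin: centre of its underside.
- sample_bottle: Bystander: small clear sample bottle with a screw cap, 33 mm across, 78 mm tall, standing loose behind the meter on the left. Origin: centre of its underside.
Things that resemble listed ones, but are neither listed nor needed, are in the scene too. There is more than one size of the hopper; the one meant has the size given above.

How it is judged:
On the way, in this order (a step that is already met when the one before it is completed fails the run):
1. the hopper sits upright on the neck, not yet bearing on the washer (horizontal distance between hopper and neck below 0.004 m and z of hopper in the frame of neck below 0.0185 m and angle between hopper's own z axis and vertical below 0.12 rad), for 0.2 s.
2. screwed down, the hopper bears on the sealing washer, so that the thread is under load (contact force between hopper and neck above 3.5 N and z of hopper in the frame of neck below 0.0098 m), for 0.2 s.
At the end, for the whole second after the job is handed in: The hopper is screwed on the neck, upright, at rest and released; the squeezed washer loads the thread with 3.5 to 23 N; the sides of the hopper's mouth are within 5 degrees of square with the meter's housing (any side may face the front) (contact force between hopper and neck between 3.5 and 23 N and (angle between the x axis of hopper and the x axis of meter, either way round below 0.09 rad or angle between the x axis of hopper and the y axis of meter, either way round below 0.09 rad) and horizontal distance between hopper and neck below 0.004 m and angle between hopper's own z axis and vertical below 0.06 rad and linear speed of hopper below 0.01 m/s); the robot touches nothing.
It fails at once if the thread is forced (more than 45 N between hopper and neck) (contact force between hopper and neck above 45 N).
It fails at once if a bystander is shifted by more than 30 mm (distance of any of moisture_dish_1, marker, seed_dish, sample_bottle from where it was at the start of the episode above 0.03 m).
It also fails if it takes over 70 s, if anything falls off the work surface, if the arm or the gripper's body presses on something with over 40 N, if the wrist force passes 120 N, or if a joint passes its speed limit or range.

## Working session

There is one attempt and no reset: what is moved stays moved. The work goes in short steps, Python scripts to look and compute and a tool call to move; the robot and the scene stay as the last step left them, time stands still between calls to the robot, and variables do not carry over. Pictures are saved under pics/ and viewed, at most 10 in all, crops included, and the job is handed in when it is done.

Besides the shell and the picture viewer there is one more tool, called after "Request:" as name(argument=value, ...), one argument or row to a line, values as JSON. apply_moves: Moves the arm, as the interface text tells. Its arguments: {"type":"object","properties":{"dp":{"type":"array"},"twist":{"type":"array"},"fingers":{"type":"array"}},"required":["dp","twist","fingers"]}

```bash
mkdir -p pics; cat > h.py <<'E'
import numpy as np, cv2
from plant import *
def ray(ci,u,v):
    R=np.array(ci["R"]);t=np.array(ci["t"])
    d=R.T@np.array([(u-ci["cx"])/ci["fx"],(v-ci["cy"])/ci["fy"],1.]);return -R.T@t,d
def onz(ci,u,v,z):
    o,d=ray(ci,u,v);return o+d*(z-o[2])/d[2]
def proj(ci,X):
    c=np.array(ci["R"])@np.array(X)+np.array(ci["t"]);return ci["fx"]*c[0]/c[2]+ci["cx"],ci["fy"]*c[1]/c[2]+ci["cy"]
E
python3 - <<'E'
from h import *
s=get_state();print(s["time"],s["tcp_pos"],s["tcp_rot"],s["wrist_force"],s["torque"],hold_point_z)
ims=[]
for n in("scene","side"):
    im=capture(n);cv2.imwrite(f"pics/{n}0.png",im[:,:,::-1]);ims.append(im)
    ci=camera_info(n);print(n,-np.array(ci["R"]).T@ci["t"],ci["fx"])
cv2.imwrite("pics/both.png",cv2.resize(np.vstack(ims)[:,:,::-1],None,fx=.78,fy=.78))
E
```

```text
0.0 [ 0.15670133 -0.63013601  0.23026194] [-3.11639254e+00 -3.81794200e-01  2.60765132e-04] [-0.23588147 -0.57431439  0.15531376] [ 0.00724303 -0.00619663  0.05815726] 0.0187
scene [-0.1164084   0.40496441  0.78666549] 386.9447463678576
side [-0.54610396 -0.3804163   0.56144321] 493.07003955009304
```

View pics/scene0.png

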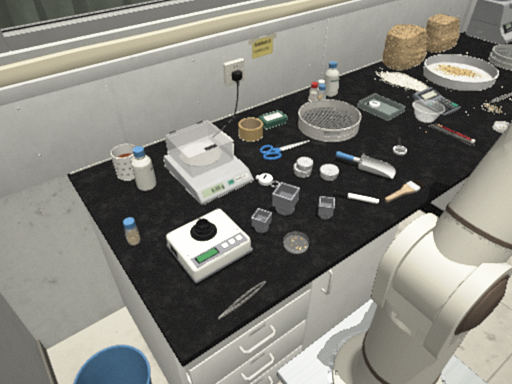

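View pics/side0.png

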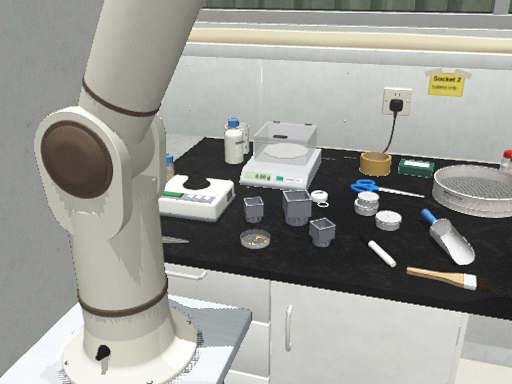

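Scene view: three hopper-like things, at (261,219), (286,198) and (326,207). In the side view they are at (254,208), (297,207) and (321,232). The meter is at (208,243) with its neck at (203,230). I'll enlarge these and measure their sizes.

```bash
python3 - <<'E'
from h import *
a=cv2.imread("pics/scene0.png")[170:290,155:355];b=cv2.imread("pics/side0.png")[150:270,150:350]
cv2.imwrite("pics/crop.png",np.vstack([cv2.resize(x,None,fx=2.5,fy=2.5,interpolation=cv2.INTER_CUBIC)[:300] for x in(a,b)]))
ci=camera_info("scene");si=camera_info("side")
for n,u,v in [("A",261,229),("B",286,212),("C",326,217),("meterneckfoot",203,236),("seed",296,243)]:
    print(n,onz(ci,u,v,0.0 if n!="meterneckfoot" else .062))
for n,u,v in [("A",254,219),("B",297,221),("C",321,243)]: print(n,onz(si,u,v,0))
# housing bottom/top corners
for u,v in [(167,240),(215,211),(251,241),(203,274)]: print(onz(ci,u,v,.06))
E
```

```text
A [ 4.84426516e-01 -5.61872519e-02  1.11022302e-16]
B [ 4.95521316e-01 -1.56989875e-01  1.11022302e-16]
C [ 0.40992378 -0.23630747  0.        ]
meterneckfoot [0.50580398 0.11329534 0.062     ]
seed [ 0.3859421  -0.10039703  0.        ]
A [ 0.49168598 -0.05968853  0.        ]
B [ 0.5109982  -0.16414887  0.        ]
C [ 0.42136684 -0.23919478  0.        ]
[0.55017959 0.1925335  0.06      ]
[0.56801288 0.03853313 0.06      ]
[0.42038866 0.02438496 0.06      ]
[0.40411338 0.17399161 0.06      ]
```

View pics/crop.png

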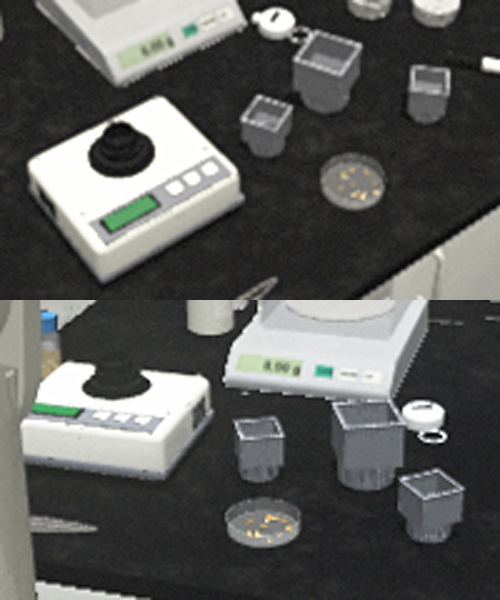

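```bash
python3 - <<'E'
from h import *
ci=camera_info("scene");si=camera_info("side")
D={"A":([(255,97),(293,107),(283,131),(243,119)],[(235,121),(279,118),(284,135),(240,139)]),
"B":([(307,32),(361,43),(350,78),(294,65)],[(332,104),(394,99),(404,128),(341,134)]),
"C":([(412,66),(450,68),(447,92),(409,88)],[(398,188),(436,170),(463,186),(425,205)])}
for n,(p,q) in D.items():
    p=np.array(p)/2.5+[155,170];q=np.array(q)/2.5+[150,150]
    (o1,d1),(o2,d2)=ray(ci,*p.mean(0)),ray(si,*q.mean(0))
    k=np.linalg.lstsq(np.c_[d1,-d2],o2-o1,rcond=None)[0]
    a,b=o1+k[0]*d1,o2+k[1]*d2;X=(a+b)/2;print(n,"rim centre",X.round(4),"miss",np.linalg.norm(a-b).round(4))
    for c,r in((ci,p),(si,q)):
        P=np.array([onz(c,u,v,X[2]) for u,v in r])
        e=np.roll(P,-1,0)-P;print("  sides",np.linalg.norm(e,axis=1).round(4),"ang",(np.degrees(np.arctan2(e[:,1],e[:,0]))%90).round(1))
E
```

```text
A rim centre [ 0.4849 -0.0611  0.051 ] miss 0.0016
  sides [0.0448 0.039  0.0468 0.0372] ang [32.1 35.6 30.1 32.8]
  sides [0.0438 0.0391 0.0428 0.0411] ang [25.4 23.2 28.1 24.7]
B rim centre [ 0.5069 -0.1631  0.0677] miss 0.0005
  sides [0.0649 0.0629 0.0653 0.0611] ang [35.1 37.4 33.6 37.1]
  sides [0.0628 0.0671 0.061  0.0683] ang [27.2 19.3 28.5 21. ]
C rim centre [ 0.4196 -0.2408  0.049 ] miss 0.0037
  sides [0.0434 0.0417 0.0422 0.0383] ang [48.6 40.1 44.2 41.3]
  sides [0.051  0.0369 0.051  0.0371] ang [59.  49.5 59.2 49.6]
```

B (scene 286,198; side 297,207) measures about 70 mm tall with a 60 mm rim. A and C are about 50 mm tall with 43 mm rims, so the crop confirms B as the hopper meant. I'll move above it.

Request:
apply_moves(
  dp=[
    [0.7,0.92,0.3],
    [0.7,0.92,0.3],
    [0.7,0.92,0.3],
    [0.7,0.92,0.3],
    [0.7,0.92,0.3],
    [0.7,0.92,0.3],
    [0.7,0.92,0.3],
    [0.7,0.92,0.3],
    [0.7,0.92,0.3],
  ],
  twist=[0,0,0,0,0,0,0,0,0],
  fingers=[85,85,85,85,85,85,85,85,85],
)

```text
time: 0.85
tcp_pos: [0.3351, -0.3977, 0.3075]
tcp_rot: [3.115, 0.393, 0.002]
wrist_force: [-1.1, -1.3, -0.4]
width: 0.0852
gripper_force: 0.0
```

Request:
apply_moves(
  dp=[
    [0.7,0.92,0.0],
    [0.7,0.92,0.0],
    [0.7,0.92,0.0],
    [0.7,0.92,0.0],
    [0.7,0.92,0.0],
    [0.7,0.92,0.0],
    [0.7,0.92,0.0],
    [0.7,0.92,0.0],
    [0.7,0.92,0.0],
    [0.7,0.92,0.0],
  ],
  twist=[0,0,0,0,0,0,0,0,0,0],
  fingers=[85,85,85,85,85,85,85,85,85,85],
)

```text
time: 1.68
tcp_pos: [0.5061, -0.1725, 0.3054]
tcp_rot: [-3.118, -0.38, 0.003]
wrist_force: [0.0, -1.1, -0.5]
width: 0.085
gripper_force: 0.0
```

```bash
python3 - <<'E'
from h import *
s=get_state();print(s["time"],s["tcp_pos"],s["tcp_rot"],s["joint_positions"],s["wrist_force"],s["torque"])
ci=camera_info("wrist");im=capture("wrist");cv2.imwrite("pics/w1.png",im[:,:,::-1])
print(-np.array(ci["R"]).T@ci["t"],ci["R"],ci["fx"]);np.save("w1.npy",dict(ci),allow_pickle=True)
E
```

```text
1.6833 [ 0.5061339  -0.17247469  0.30539403] [-3.11843057e+00 -3.79842683e-01  2.79130791e-03] [ 0.90770547  0.26941872 -0.75191347  1.74156031  0.1960562   1.20922851
 -1.22474548] [ 0.01907267 -1.08411587 -0.50815088] [-0.02321658  0.01428211  0.01539702]
[ 0.58525215 -0.15340765  0.44760543] [[ 0.23914249 -0.97098392 -0.00104826]
 [-0.92028309 -0.22699947  0.31866954]
 [-0.30966096 -0.07524273 -0.9478653 ]] 278.8370287296645
```

View pics/w1.png

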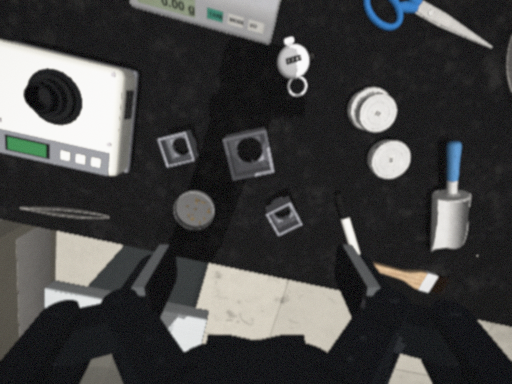

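The wrist view shows the hopper at (248,153), the decoys at (178,148) and (283,216), the meter at left and its neck at (52,95). I'll measure the rim angle and the meter yaw.

```bash
python3 - <<'E'
from h import *
ci=np.load("w1.npy",allow_pickle=True).item();im=cv2.imread("pics/w1.png");g=cv2.cvtColor(im,6)
def quad(mask,z,name,dil=0):
    c=max(cv2.findContours(mask,cv2.RETR_EXTERNAL,cv2.CHAIN_APPROX_NONE)[0],key=cv2.contourArea)
    P=np.array([onz(ci,*q,z)[:2] for q in c[:,0].astype(float)],np.float32)
    r=cv2.minAreaRect(P*1000);print(name,np.round(r[0],1),np.round(r[1],1),round(r[2],1));return r
for th in(55,70,85,100):
    m=np.zeros_like(g);m[118:190,214:284]=(g[118:190,214:284]>th)*255;quad(m,.07,f"hopper{th}")
m=np.zeros_like(g);m[30:182,0:142]=(g[30:182,0:142]>120)*255
m=cv2.morphologyEx(m,cv2.MORPH_CLOSE,np.ones((25,25)));
c=max(cv2.findContours(m,0,1)[0],key=cv2.contourArea)[:,0]
# meter edges: right edge and lower front edge, back edge at height .06
for nm,sel in [("back",lambda g:[(x,30+np.argmax(np.diff(g[30:70,x].astype(int)))) for x in range(60,120,4)]),
               ("right",lambda g:[(100+np.argmin(np.diff(g[y,100:150].astype(int))),y) for y in range(84,160,4)])]:
    P=np.array([onz(ci,x+.5,y+.5,.06)[:2] for x,y in sel(g)],np.float32)
    vx,vy,x,y=cv2.fitLine(P,cv2.DIST_HUBER,0,.01,.01).ravel();print(nm,np.degrees(np.arctan2(vy,vx)).round(1),x,y,np.abs((P-[x,y])@[-vy,vx]).max())
sc=camera_info("scene");gs=cv2.cvtColor(cv2.imread("pics/scene0.png"),7)
cr=cv2.resize(im[110:195,205:290],None,fx=5,fy=5,interpolation=cv2.INTER_CUBIC);cr2=cv2.resize(im[30:182,0:152],(425,425),interpolation=cv2.INTER_CUBIC)
cv2.imwrite("pics/c2.png",np.hstack([cr,cr2])[:, :800])
E
```

```text
hopper55 [ 510.1 -162.1] [66.2 61.4] 27.1
hopper70 [ 509.6 -162.4] [62.8 60.7] 26.4
hopper85 [ 509.2 -162.7] [61.2 59.8] 26.0
hopper100 [ 509.  -163.4] [59.7 58. ] 26.4
back -89.3 0.5774585 0.06490487 0.0019266283
right 5.7 0.5099505 0.010117514 0.017113691
```

View pics/c2.png

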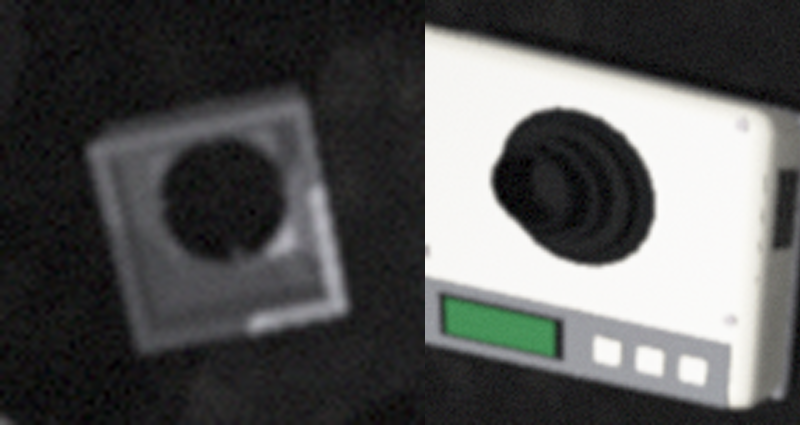

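Request:
apply_moves(
  dp=[
    [0,0,0],
    [0,0,0],
    [0,0,0],
    [0,0,0],
    [0,0,0],
    [0,0,0],
    [0,0,0],
    [0,0,0],
    [0,0,0],
    [0,0,0],
  ],
  twist=[0.19,0.19,0.19,0.19,0.19,0.19,0.19,0.19,0.19,0.19],
  fingers=[85,85,85,85,85,85,85,85,85,85],
)

```text
time: 2.57
tcp_pos: [0.5056, -0.1738, 0.3059]
tcp_rot: [-2.362, -2.071, 0.002]
wrist_force: [-0.4, 0.2, -0.4]
width: 0.0849
gripper_force: 0.0
```

Request:
apply_moves(
  dp=[
    [0,0,-0.2],
    [0,0,-0.3],
    [0,0,-0.4],
    [0,0,-0.5],
    [0,0,-0.6],
    [0,0,-0.6],
    [0,0,-0.6],
    [0,0,-0.6],
    [0,0,-0.6],
    [0,0,-0.6],
  ],
  twist=[0.19,0.19,0.19,0.19,0.19,0.19,0.19,0.19,0.19,0.19],
  fingers=[85,85,85,85,85,85,85,85,85,85],
)

```text
time: 3.4
tcp_pos: [0.5055, -0.1738, 0.1554]
tcp_rot: [-0.79, -3.039, 0.002]
wrist_force: [0.2, -0.0, -0.4]
width: 0.0853
gripper_force: 0.0
```

Request:
apply_moves(
  dp=[
    [0,0,0],
    [0,0,0],
    [0,0,0],
    [0,0,0],
    [0,0,0],
    [0,0,0],
    [0,0,0],
    [0,0,0],
    [0,0,0],
    [0,0,0],
  ],
  twist=[0.154,0.154,0.154,0.154,0.154,0.154,0.154,0.154,0.154,0.154],
  fingers=[85,85,85,85,85,85,85,85,85,85],
)

```text
time: 4.23
tcp_pos: [0.5059, -0.1728, 0.1555]
tcp_rot: [0.702, -3.061, -0.001]
wrist_force: [-0.2, 0.5, -0.9]
width: 0.0849
gripper_force: 0.0
```

```bash
cat >> h.py <<'E'
def yaw(s): 
    R=cv2.Rodrigues(np.array(s["tcp_rot"]))[0];return np.degrees(np.arctan2(R[1,1],R[0,1]))
def st():
    s=get_state();print(s["time"],"tcp",s["tcp_pos"].round(4),"yaw",yaw(s).round(2),"q7",s["joint_positions"][6].round(2),"F",np.round(s["wrist_force"],1),"T",np.round(s["torque"],3),"w",s["width"]);return s
E
python3 - <<'E'
from h import *
st()
ci=camera_info("wrist");im=capture("wrist");cv2.imwrite("pics/w2.png",im[:,:,::-1]);np.save("w2.npy",dict(ci),allow_pickle=True)
E
```

```text
4.2333 tcp [ 0.5059 -0.1728  0.1555] yaw 115.85 q7 1.61 F [-0.2  0.5 -0.9] T [ 0.029  0.032 -0.01 ] w 0.0848720448829687
```

View pics/w2.png

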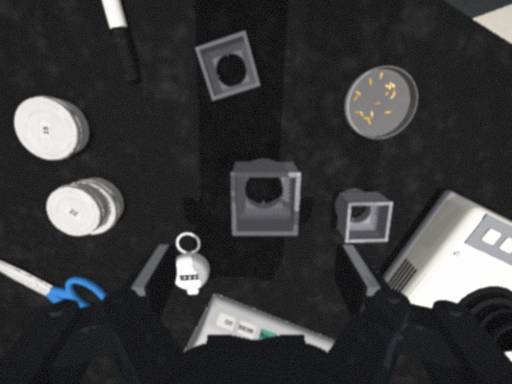

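The wrist view from nearer shows the hopper's rim square in the image, with corners at about (231,172), (301,170), (299,236) and (232,236).

```bash
python3 - <<'E'
from h import *
ci=np.load("w2.npy",allow_pickle=True).item();g=cv2.cvtColor(cv2.imread("pics/w2.png"),6).astype(int)
L=lambda rng,f:[f(k) for k in rng]
left=[(220+np.argmax(np.diff(cv2.blur(g.astype(np.float32),(1,5))[y,220:245]))+1,y+.5) for y in range(185,230,3)]
right=[(285+np.argmin(np.diff(cv2.blur(g.astype(np.float32),(1,5))[y,285:312]))+1,y+.5) for y in range(185,230,3)]
bot=[(x+.5,225+np.argmin(np.diff(cv2.blur(g.astype(np.float32),(5,1))[225:245,x]))+1) for x in range(240,295,4)]
res={}
for n,p in(("left",left),("right",right),("bot",bot)):
    P=np.array([onz(ci,u,v,.0695)[:2] for u,v in p],np.float32)
    vx,vy,x,y=cv2.fitLine(P,cv2.DIST_HUBER,0,.001,.01).ravel();a=np.degrees(np.arctan2(vy,vx));res[n]=np.array([x,y]);print(n,a.round(1),x.round(4),y.round(4),"res",np.abs((P-[x,y])@[-vy,vx]).max().round(4))
a=np.radians(26.2);e=np.array([np.cos(a),np.sin(a)]);n=np.array([-e[1],e[0]])
print("size",(res["left"]-res["right"])@n,"mid n",(res["left"]+res["right"])/2@n,"bot e",res["bot"]@e)
c=(res["bot"]@e-.03)*e+(res["left"]+res["right"])@n/2*n;print("centre",c)
E
```

```text
left 25.2 0.5192 -0.1904 res 0.0006
right 26.1 0.4933 -0.1359 res 0.0005
bot -64.2 0.5357 -0.1477 res 0.0
size -0.06036960539616235 mid n -0.369904052335886 bot e 0.4154819503359831
centre [ 0.50919171 -0.16170697]
```

Request:
apply_moves(
  dp=[
    [0.013,0.044,0],
    [0.013,0.044,0],
    [0.013,0.044,-0.15],
    [0.013,0.044,-0.25],
    [0.013,0.044,-0.35],
    [0.013,0.044,-0.42],
    [0.013,0.044,-0.47],
    [0.013,0.044,-0.495],
    [0.013,0.044,-0.495],
    [0.013,0.044,-0.495],
  ],
  twist=[0,0,0,0,0,0,0,0,0,0],
  fingers=[85,85,85,85,85,85,85,85,85,85],
)

```text
time: 5.12
tcp_pos: [0.5108, -0.1595, 0.0332]
tcp_rot: [-0.712, 3.059, -0.0]
wrist_force: [0.8, -0.6, 0.0]
width: 0.0852
gripper_force: 0.0
```

Request:
apply_moves(
  dp=[
    [0,0,0],
    [0,0,0],
    [0,0,0],
    [0,0,0],
    [0,0,0],
    [0,0,0],
    [0,0,0],
    [0,0,0],
  ],
  twist=[0,0,0,0,0,0,0,0],
  fingers=[50,50,50,50,50,50,50,50],
)

```text
time: 5.78
tcp_pos: [0.5112, -0.16, 0.0338]
tcp_rot: [-0.711, 3.058, -0.002]
wrist_force: [-1.2, -0.4, 5.4]
width: 0.0572
gripper_force: 63.7
```

```bash
python3 -c "
from h import *
st()"
```

```text
5.7833 tcp [ 0.5112 -0.16    0.0338] yaw 116.19 q7 1.48 F [-1.2 -0.4  5.4] T [ 0.03   0.247 -0.027] w 0.05719800728990214
```

Request:
apply_moves(
  dp=[
    [0,0,0.1],
    [0,0,0.2],
    [0,0,0.35],
    [0,0,0.5],
    [0.04,0.1,0.65],
    [0.08,0.25,0.8],
    [0.08,0.4,0.88],
    [0.08,0.56,0.88],
    [0.08,0.56,0.88],
    [0.08,0.56,0.88],
  ],
  twist=[0,0,0,0,0,0,0,0,0,0],
  fingers=[50,50,50,50,50,50,50,50,50,50],
)

```text
time: 6.62
tcp_pos: [0.53, -0.0144, 0.2544]
tcp_rot: [-0.724, 3.054, -0.001]
wrist_force: [0.3, -0.0, -1.2]
width: 0.0573
gripper_force: 64.6
```

Request:
apply_moves(
  dp=[
    [0,0,0],
    [0,0,0],
    [0,0,0],
  ],
  twist=[0,0,0],
  fingers=[50,50,50],
)

```text
time: 6.87
tcp_pos: [0.5299, -0.0217, 0.2517]
tcp_rot: [0.708, -3.059, 0.0]
wrist_force: [0.2, 0.1, -0.5]
width: 0.0579
gripper_force: 64.6
```

```bash
python3 - <<'E'
from h import *
st()
ci=camera_info("wrist");im=capture("wrist");cv2.imwrite("pics/w3.png",im[:,:,::-1]);np.save("w3.npy",dict(ci),allow_pickle=True)
st()
E
```

```text
6.8667 tcp [ 0.5299 -0.0217  0.2517] yaw 116.06 q7 1.44 F [ 0.2  0.1 -0.5] T [ 0.007 -0.007 -0.029] w 0.05785032060790386
6.9167 tcp [ 0.53   -0.0216  0.2518] yaw 116.05 q7 1.44 F [-0.5 -0.3 -0.6] T [ 0.015 -0.039  0.045] w 0.057493869690399144
```

View pics/w3.png

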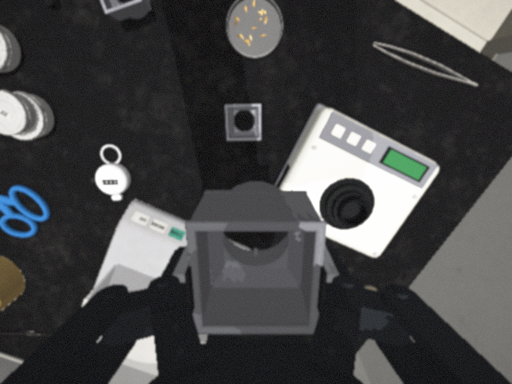

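Wrist view: the hopper is held upright, with rim corners at about (188,224), (326,224), (319,332) and (194,332). The neck and washer are at (347,203), and the housing is fully visible.

```bash
python3 - <<'E'
from h import *
ci=np.load("w3.npy",allow_pickle=True).item();im=cv2.imread("pics/w3.png");g=cv2.cvtColor(im,6)
m=np.zeros_like(g);m[172:234,312:382]=(g[172:234,312:382]<90)*255
c=max(cv2.findContours(m,0,1)[0],key=cv2.contourArea)
for z in(.062,.068,.072):
    P=np.array([onz(ci,*(q+.5),z)[:2] for q in c[:,0].astype(float)],np.float32)
    print(z,"blob ell",[np.round(k,1) for k in cv2.fitEllipse(P*1000)])
    print("   circ",[np.round(k,1) for k in cv2.minEnclosingCircle(P*1000)])
w=((g>150)*255).astype(np.uint8);w[:, :270]=0;w[:95]=0;w[275:]=0;w[:,445:]=0
w=cv2.morphologyEx(w,cv2.MORPH_CLOSE,np.ones((5,5)))
c=max(cv2.findContours(w,0,1)[0],key=cv2.contourArea);print(cv2.boundingRect(c))
gf=g.astype(np.float32)
def edge(p,q,z,n):
    p,q=np.array(p,float),np.array(q,float);d=(q-p)/np.linalg.norm(q-p);nn=np.array([-d[1],d[0]]);out=[]
    for t in np.linspace(.12,.88,25):
        o=p+t*(q-p);s=np.arange(-8,8.1,.5);xy=o+s[:,None]*nn
        v=cv2.remap(gf,xy[:,0:1].astype(np.float32),xy[:,1:2].astype(np.float32),1).ravel()
        k=np.argmax(np.abs(np.convolve(v,[1,1,0,-1,-1],'valid')))+2;out.append(onz(ci,*(xy[k]+.5),z)[:2])
    P=np.array(out,np.float32);vx,vy,x,y=cv2.fitLine(P,cv2.DIST_HUBER,0,.001,.01).ravel()
    print(n,"ang",(np.degrees(np.arctan2(vy,vx))%90).round(2),"pt",x.round(4),y.round(4),"res",np.median(np.abs((P-[x,y])@[-vy,vx])).round(4));return np.array([x,y])
f=edge((322,106),(436,167),.06,"front");l=edge((438,171),(377,255),.06,"left");edge((386,145),(427,167),.06,"lcd")
s=get_state();t=s["tcp_pos"];z=t[2]+.0365
a=edge((194,332),(319,332),z,"rim near");b=edge((189,224),(326,222),z,"rim far");L=edge((189,224),(194,332),z,"rimL");R=edge((326,222),(319,332),z,"rimR")
al=np.radians(26);e=np.array([np.cos(al),np.sin(al)]);n=np.array([-e[1],e[0]])
print("sizes",(a-b)@e,(R-L)@n,"centre-tcp along e",((a+b)/2-t[:2])@e,"n",((L+R)/2-t[:2])@n)
E
```

```text
0.062 blob ell [array([521.6, 104.1]), array([66.9, 67.3]), np.float64(28.4)]
   circ [array([521.9, 104.2]), np.float64(34.4)]
0.068 blob ell [array([520.4, 101.2]), array([65.7, 66.1]), np.float64(28.4)]
   circ [array([520.7, 101.3]), np.float64(33.8)]
0.072 blob ell [array([519.6,  99.2]), array([64.9, 65.3]), np.float64(28.4)]
   circ [array([519.9,  99.3]), np.float64(33.3)]
(280, 106, 159, 158)
front ang 0.61 pt 0.4271 0.0943 res 1e-04
left ang 0.69 pt 0.4909 0.1852 res 1e-04
lcd ang 0.73 pt 0.435 0.1408 res 1e-04
rim near ang 26.01 pt 0.5508 -0.0041 res 0.0
rim far ang 32.76 pt 0.4989 -0.0291 res 0.0011
rimL ang 27.11 pt 0.5417 -0.0484 res 0.0005
rimR ang 25.13 pt 0.514 0.003 res 0.0005
sizes 0.057592376287778725 0.0583780419046802 centre-tcp along e -0.0023937405520375737 n -7.414683356179911e-05
```

```bash
python3 - <<'E'
from h import *
out=[]
C=np.array([.5215,.099])
for f,(x0,y0) in(("w3",(307,163)),("w1",(10,55)),("scene0",(165,192))):
    ci=camera_info("scene") if f=="scene0" else np.load(f+".npy",allow_pickle=True).item()
    im=cv2.imread(f"pics/{f}.png")[y0:y0+80,x0:x0+80];im=np.clip(im.astype(float)*(3 if f!="scene0" else 2),0,255).astype(np.uint8);im=cv2.resize(im,(400,400),interpolation=cv2.INTER_CUBIC)
    raw=im.copy()
    for r,z,col in((.0285,.070,(0,0,255)),(.018,.093,(0,255,0)),(.022,.085,(255,128,0))):
        p=[(np.array(proj(ci,[*(C+r*np.array([np.cos(t),np.sin(t)])),z]))+.0-[x0,y0])*5 for t in np.linspace(0,6.28,60)]
        cv2.polylines(im,[np.int32(p)],True,col,1)
    out.append(np.vstack([raw,im]))
cv2.imwrite("pics/ov.png",cv2.resize(np.hstack(out),(798,532),interpolation=cv2.INTER_AREA))
E
```

```text
(no output)
```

View pics/ov.png

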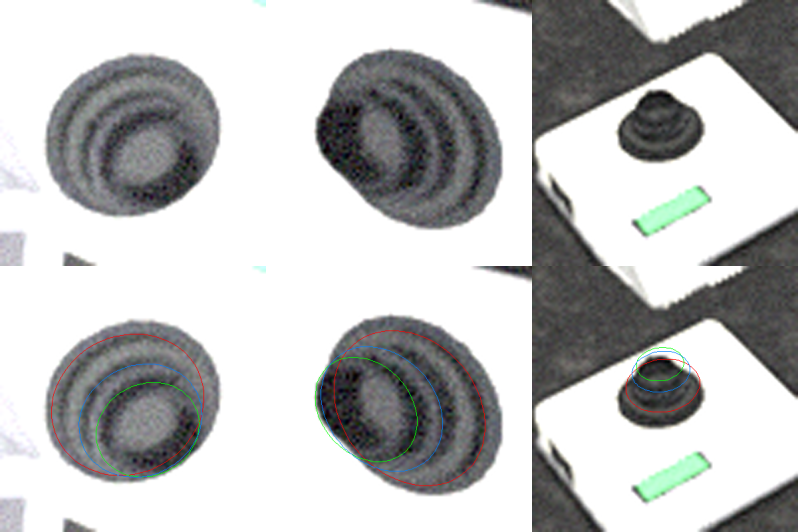

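The meter yaw is 0.67°. The overlay puts the neck axis at about (0.5215, 0.0992), and the green neck-top circle matches all three views. The hopper axis sits about 3 mm behind the TCP along the tool's x-line. I'll move over the neck and turn to 50° counter-clockwise of square.

Request:
apply_moves(
  dp=[
    [-0.01,0.12,0],
    [-0.02,0.25,0],
    [-0.026,0.37,0],
    [-0.026,0.47,0],
    [-0.026,0.492,-0.1],
    [-0.026,0.492,-0.22],
    [-0.026,0.492,-0.34],
    [-0.026,0.492,-0.428],
    [-0.026,0.492,-0.428],
    [-0.026,0.492,-0.428],
  ],
  twist=[0.0685,0.0685,0.0685,0.0685,0.0685,0.0685,0.0685,0.0685,0.0685,0.0685],
  fingers=[50,50,50,50,50,50,50,50,50,50],
)

```text
time: 7.75
tcp_pos: [0.5231, 0.1023, 0.1447]
tcp_rot: [1.346, -2.836, -0.002]
wrist_force: [0.3, 0.4, -0.5]
width: 0.0572
gripper_force: 64.7
```

Request:
apply_moves(
  dp=[
    [0,0,0],
    [0,0,0],
    [0,0,0],
  ],
  twist=[0,0,0],
  fingers=[50,50,50],
)

```text
time: 8.0
tcp_pos: [0.5247, 0.1034, 0.1471]
tcp_rot: [-1.347, 2.835, -0.001]
wrist_force: [0.5, -0.6, -0.9]
width: 0.0577
gripper_force: 64.7
```

```bash
python3 - <<'E'
from h import *
st()
for n in("scene","side","wrist"):
    cv2.imwrite(f"pics/{n}4.png",capture(n)[:,:,::-1])
cv2.imwrite("pics/c4.png",np.hstack([cv2.resize(cv2.imread("pics/scene4.png")[160:290,140:270],(400,400),interpolation=2),cv2.resize(cv2.imread("pics/wrist4.png"),(400,400))]))
E
```

```text
8.0 tcp [0.5247 0.1034 0.1471] yaw 140.83 q7 1.51 F [ 0.5 -0.6 -0.9] T [-0.029 -0.028 -0.015] w 0.057669647972011066
```

View pics/c4.png

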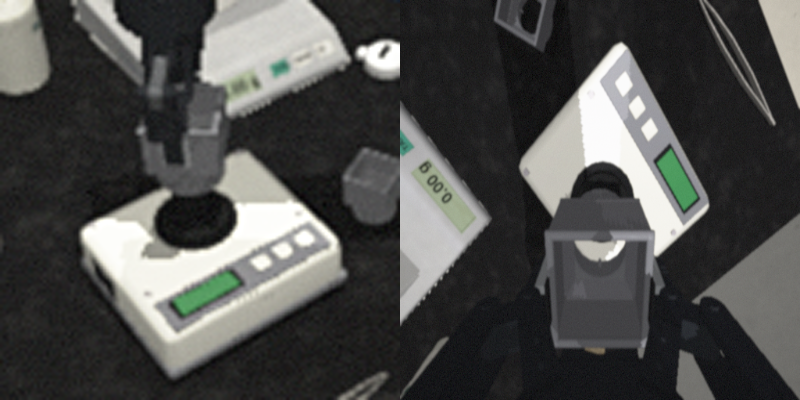

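Scene and wrist pictures: the hopper is upright over the neck, with the flange centred below it. I'll lower it gently.

Request:
apply_moves(
  dp=[
    [-0.003,-0.005,-0.03],
    [-0.003,-0.005,-0.06],
    [-0.003,-0.005,-0.08],
    [-0.003,-0.005,-0.085],
    [-0.003,-0.005,-0.09],
    [-0.003,-0.005,-0.095],
    [-0.003,-0.005,-0.1],
    [-0.003,-0.005,-0.1],
  ],
  twist=[0,0,0,0,0,0,0,0],
  fingers=[50,50,50,50,50,50,50,50],
)

```text
time: 8.82
tcp_pos: [0.5229, 0.1021, 0.1205]
tcp_rot: [1.349, -2.837, -0.0]
wrist_force: [-1.0, -0.4, -0.4]
width: 0.0572
gripper_force: 64.7
```

Request:
apply_moves(
  dp=[
    [0,0,-0.006],
    [0,0,-0.012],
    [0,0,-0.018],
    [0,0,-0.024],
    [0,0,-0.028],
    [0,0,-0.028],
  ],
  twist=[0,0,0,0,0,0],
  fingers=[50,50,50,50,50,50],
)

```text
time: 9.32
tcp_pos: [0.5231, 0.103, 0.1135]
tcp_rot: [-1.35, 2.835, 0.002]
wrist_force: [2.4, 3.9, -2.9]
width: 0.0574
gripper_force: 64.8
```

Request:
apply_moves(
  dp=[
    [0.003,0.004,0],
    [0.003,0.004,0],
    [0.003,0.004,-0.004],
    [0.003,0.004,-0.008],
    [0.003,0.004,-0.012],
    [0.003,0.004,-0.012],
  ],
  twist=[0,0,0,0,0,0],
  fingers=[50,50,50,50,50,50],
)

```text
time: 9.82
tcp_pos: [0.5234, 0.1031, 0.1102]
tcp_rot: [1.349, -2.837, -0.001]
wrist_force: [-0.4, 3.0, -2.1]
width: 0.057
gripper_force: 64.8
```

Request:
apply_moves(
  dp=[
    [0,0.003,-0.003],
    [0,0.003,-0.006],
    [0,0.003,-0.008],
    [0,0.003,-0.008],
    [0,0.003,-0.008],
  ],
  twist=[0,0,0,0,0],
  fingers=[50,50,50,50,50],
)

```text
time: 10.23
tcp_pos: [0.5235, 0.1034, 0.1083]
tcp_rot: [1.349, -2.837, 0.0]
wrist_force: [-0.7, 2.2, -1.8]
width: 0.0569
gripper_force: 64.8
```

Request:
apply_moves(
  dp=[
    [0,0.002,-0.002],
    [0,0.002,-0.004],
    [0,0.002,-0.006],
    [0,0.002,-0.006],
  ],
  twist=[0,0,0,0],
  fingers=[50,50,50,50],
)

```text
time: 10.57
tcp_pos: [0.5236, 0.1038, 0.1075]
tcp_rot: [1.349, -2.837, 0.002]
wrist_force: [-2.6, -0.5, 5.2]
width: 0.057
gripper_force: 65.7
```

```bash
python3 -c "
from h import *
st()"
```

```text
10.5667 tcp [0.5236 0.1038 0.1075] yaw 140.86 q7 1.48 F [-2.6 -0.5  5.2] T [-0.108  0.692  0.016] w 0.05699136474793536
```

Contact at 11.7 mm above the neck origin with 5 N, inside the 10.5–13 mm range for the correct thread angle. I'll now turn clockwise with a matching descent, swinging the TCP about the neck axis.

Request:
apply_moves(
  dp=[
    [0,0,0.001],
    [0.001,-0.001,0],
    [0.002,-0.003,-0.001],
    [0.003,-0.004,-0.002],
    [0.004,-0.005,-0.003],
    [0.004,-0.006,-0.004],
    [0.004,-0.006,-0.004],
  ],
  twist=[0,-0.02,-0.04,-0.06,-0.08,-0.1,-0.1],
  fingers=[50,50,50,50,50,50,50],
)

```text
time: 11.15
tcp_pos: [0.5245, 0.103, 0.1064]
tcp_rot: [-0.4, 3.116, -0.001]
wrist_force: [-1.2, 1.7, 0.5]
width: 0.0574
gripper_force: 64.8
```

```bash
python3 -c "
from h import *
st()"
```

```text
11.15 tcp [0.5245 0.103  0.1064] yaw 104.65 q7 0.92 F [-1.2  1.7  0.5] T [0.601 0.558 0.012] w 0.05736432736966751
```

Request:
apply_moves(
  dp=[
    [0,-0.001,-0.001],
    [0,-0.003,-0.002],
  ],
  twist=[-0.019,-0.0388],
  fingers=[50,50],
)

```text
time: 11.32
tcp_pos: [0.5246, 0.1023, 0.1058]
tcp_rot: [0.024, -3.141, -0.0]
wrist_force: [-2.7, 0.7, 3.0]
width: 0.057
gripper_force: 65.4
```

```bash
python3 -c "
from h import *
st()"
```

```text
11.3167 tcp [0.5246 0.1023 0.1058] yaw 90.86 q7 0.71 F [-2.7  0.7  3. ] T [0.28  0.745 0.061] w 0.057003055099568704
```

Request:
apply_moves(
  dp=[
    [0,0,0],
    [0,0,0],
  ],
  twist=[0,0],
  fingers=[50,50],
)

```text
time: 11.48
tcp_pos: [0.5253, 0.1024, 0.1059]
tcp_rot: [-0.034, 3.14, 0.0]
wrist_force: [-0.1, 1.6, 2.2]
width: 0.057
gripper_force: 64.8
```

```bash
python3 -c "
from h import *
st()"
```

```text
11.4833 tcp [0.5253 0.1024 0.1059] yaw 91.25 q7 0.72 F [-0.1  1.6  2.2] T [ 0.471  0.145 -0.004] w 0.05695683078707833
```

Request:
apply_moves(
  dp=[
    [0,-0.001,-0.001],
    [0,-0.002,-0.002],
    [-0.001,-0.004,-0.003],
  ],
  twist=[-0.019,-0.038,-0.057],
  fingers=[50,50,50],
)

```text
time: 11.73
tcp_pos: [0.524, 0.1015, 0.105]
tcp_rot: [-0.534, -3.095, -0.001]
wrist_force: [-5.2, 3.7, 6.1]
width: 0.0569
gripper_force: 65.5
```

```bash
python3 -c "
from h import *
st()"
```

```text
11.7333 tcp [0.524  0.1015 0.105 ] yaw 70.42 q7 0.41 F [-5.2  3.7  6.1] T [1.071 1.345 0.173] w 0.056926591222254436
```

Request:
apply_moves(
  dp=[
    [0,-0.001,-0.001],
    [-0.001,-0.002,-0.002],
    [-0.002,-0.004,-0.003],
  ],
  twist=[-0.019,-0.038,-0.057],
  fingers=[50,50,50],
)

```text
time: 11.98
tcp_pos: [0.5237, 0.1, 0.1042]
tcp_rot: [-1.077, -2.951, 0.001]
wrist_force: [-3.4, 0.1, 6.9]
width: 0.0574
gripper_force: 65.7
```

```bash
python3 -c "
from h import *
st()"
```

```text
11.9833 tcp [0.5237 0.1    0.1042] yaw 49.89 q7 0.1 F [-3.4  0.1  6.9] T [0.06  0.967 0.179] w 0.057434809056746715
```

The moment rose to 0.17 N m somewhere between 0° and −20°. A washer already bearing at 0° would make 0° the stopping place, so I'll back off and repeat this stretch in finer steps to locate the onset.

Request:
apply_moves(
  dp=[
    [0,0.001,0.001],
    [0,0.003,0.002],
    [0.001,0.004,0.003],
    [0.001,0.006,0.004],
    [0.002,0.007,0.006],
    [0.002,0.009,0.007],
    [0.003,0.01,0.008],
    [0.003,0.011,0.008],
    [0.003,0.011,0.009],
  ],
  twist=[0.019,0.038,0.057,0.076,0.095,0.114,0.133,0.152,0.152],
  fingers=[50,50,50,50,50,50,50,50,50],
)

```text
time: 12.73
tcp_pos: [0.5252, 0.1031, 0.1063]
tcp_rot: [-0.413, 3.114, 0.002]
wrist_force: [-0.9, 1.0, 2.0]
width: 0.057
gripper_force: 65.2
```

```bash
python3 -c "
from h import *
st()"
```

```text
12.7333 tcp [0.5252 0.1031 0.1063] yaw 105.1 q7 0.93 F [-0.9  1.   2. ] T [0.388 0.036 0.007] w 0.057000554000749055
```

Request:
apply_moves(
  dp=[
    [0,-0.001,0],
    [0,-0.002,-0.001],
  ],
  twist=[-0.015,-0.03],
  fingers=[50,50],
)

```text
time: 12.9
tcp_pos: [0.5243, 0.1023, 0.1059]
tcp_rot: [0.097, -3.139, -0.001]
wrist_force: [-3.2, 1.0, 2.9]
width: 0.0573
gripper_force: 65.3
```

```bash
python3 -c "
from h import *
st()"
```

```text
12.9 tcp [0.5243 0.1023 0.1059] yaw 93.53 q7 0.75 F [-3.2  1.   2.9] T [0.438 0.58  0.066] w 0.05726418675202258
```

Request:
apply_moves(
  dp=[
    [0,-0.001,-0.001],
    [0,-0.002,-0.002],
  ],
  twist=[-0.015,-0.03],
  fingers=[50,50],
)

```text
time: 13.07
tcp_pos: [0.5243, 0.1018, 0.1055]
tcp_rot: [-0.199, -3.134, -0.0]
wrist_force: [-1.3, 2.1, 2.9]
width: 0.0576
gripper_force: 65.2
```

```bash
python3 -c "
from h import *
st()"
```

```text
13.0667 tcp [0.5243 0.1018 0.1055] yaw 82.72 q7 0.59 F [-1.3  2.1  2.9] T [0.395 0.539 0.119] w 0.057593045114364055
```

Request:
apply_moves(
  dp=[
    [0,-0.001,0],
    [0,-0.002,-0.001],
  ],
  twist=[-0.015,-0.03],
  fingers=[50,50],
)

```text
time: 13.23
tcp_pos: [0.5242, 0.1015, 0.1052]
tcp_rot: [-0.493, -3.102, -0.0]
wrist_force: [-3.8, 3.1, 3.4]
width: 0.0573
gripper_force: 65.0
```

```bash
python3 -c "
from h import *
st()"
```

```text
13.2333 tcp [0.5242 0.1015 0.1052] yaw 71.94 q7 0.43 F [-3.8  3.1  3.4] T [0.704 0.987 0.125] w 0.05728547948351742
```

Request:
apply_moves(
  dp=[
    [0,-0.001,-0.001],
    [0,-0.002,-0.002],
  ],
  twist=[-0.015,-0.03],
  fingers=[50,50],
)

```text
time: 13.4
tcp_pos: [0.5242, 0.1006, 0.1048]
tcp_rot: [-0.783, -3.042, 0.001]
wrist_force: [-2.8, 0.5, 4.0]
width: 0.0571
gripper_force: 65.1
```

```bash
python3 -c "
from h import *
st()"
```

```text
13.4 tcp [0.5242 0.1006 0.1048] yaw 61.13 q7 0.27 F [-2.8  0.5  4. ] T [0.3   0.822 0.066] w 0.05706431373886711
```

Request:
apply_moves(
  dp=[
    [0,-0.001,0],
    [0,-0.002,-0.001],
  ],
  twist=[-0.015,-0.03],
  fingers=[50,50],
)

```text
time: 13.57
tcp_pos: [0.5238, 0.0999, 0.1044]
tcp_rot: [-1.066, -2.954, 0.002]
wrist_force: [-3.7, -0.1, 4.6]
width: 0.057
gripper_force: 65.3
```

```bash
python3 -c "
from h import *
st()"
```

```text
13.5667 tcp [0.5238 0.0999 0.1044] yaw 50.33 q7 0.11 F [-3.7 -0.1  4.6] T [0.237 0.949 0.084] w 0.05703268038229338
```

The readings are muddied by my own side force (−4 N in x) and downward push (4 N). I'll ease both and carry on in fine steps.

Request:
apply_moves(
  dp=[
    [-0.004,0,0.002],
    [-0.004,0,0.002],
  ],
  twist=[0,0],
  fingers=[50,50],
)

```text
time: 13.73
tcp_pos: [0.5237, 0.1001, 0.105]
tcp_rot: [1.055, 2.959, -0.0]
wrist_force: [-0.6, 1.0, -1.2]
width: 0.0569
gripper_force: 64.7
```

```bash
python3 -c "
from h import *
st()"
```

```text
13.7333 tcp [0.5237 0.1001 0.105 ] yaw 50.75 q7 0.11 F [-0.6  1.  -1.2] T [ 0.404  0.186 -0.022] w 0.05693080358579886
```

Request:
apply_moves(
  dp=[
    [-0.0005,-0.0005,-0.001],
    [-0.001,-0.001,-0.0015],
  ],
  twist=[-0.015,-0.03],
  fingers=[50,50],
)

```text
time: 13.9
tcp_pos: [0.523, 0.0997, 0.1043]
tcp_rot: [-1.334, -2.843, 0.001]
wrist_force: [-1.5, 1.3, -0.6]
width: 0.0572
gripper_force: 64.7
```

```bash
python3 -c "
from h import *
st()"
```

```text
13.9 tcp [0.523  0.0997 0.1043] yaw 39.71 q7 -0.05 F [-1.5  1.3 -0.6] T [0.372 0.409 0.054] w 0.057163141716451246
```

Request:
apply_moves(
  dp=[
    [-0.0005,-0.0005,-0.001],
    [-0.0015,-0.001,-0.0015],
  ],
  twist=[-0.015,-0.03],
  fingers=[50,50],
)

```text
time: 14.07
tcp_pos: [0.5225, 0.0998, 0.1039]
tcp_rot: [-1.596, -2.704, 0.001]
wrist_force: [-2.0, 1.9, -0.8]
width: 0.0569
gripper_force: 64.8
```

```bash
python3 -c "
from h import *
st()"
```

```text
14.0667 tcp [0.5225 0.0998 0.1039] yaw 28.9 q7 -0.21 F [-2.   1.9 -0.8] T [0.582 0.291 0.051] w 0.05691419124319233
```

Request:
apply_moves(
  dp=[
    [-0.0005,-0.0005,-0.001],
    [-0.002,-0.001,-0.0015],
  ],
  twist=[-0.015,-0.03],
  fingers=[50,50],
)

```text
time: 14.23
tcp_pos: [0.5214, 0.0996, 0.1036]
tcp_rot: [-1.843, -2.542, 0.002]
wrist_force: [-3.7, 2.9, 3.5]
width: 0.0569
gripper_force: 65.2
```

```bash
python3 -c "
from h import *
st()"
```

```text
14.2333 tcp [0.5214 0.0996 0.1036] yaw 18.13 q7 -0.37 F [-3.7  2.9  3.5] T [0.688 0.658 0.061] w 0.056911266914714466
```

Request:
apply_moves(
  dp=[
    [-0.003,0.002,0.001],
    [-0.003,0.002,0.001],
  ],
  twist=[0,0],
  fingers=[50,50],
)

```text
time: 14.4
tcp_pos: [0.5218, 0.1002, 0.1041]
tcp_rot: [1.836, 2.549, 0.0]
wrist_force: [-0.6, 2.0, -0.2]
width: 0.0572
gripper_force: 64.7
```

Request:
apply_moves(
  dp=[
    [-0.001,0,-0.001],
    [-0.002,0,-0.0015],
  ],
  twist=[-0.015,-0.03],
  fingers=[50,50],
)

```text
time: 14.57
tcp_pos: [0.5212, 0.0999, 0.1036]
tcp_rot: [-2.073, -2.36, 0.0]
wrist_force: [-0.7, 2.0, -0.6]
width: 0.0573
gripper_force: 64.8
```

```bash
python3 -c "
from h import *
st()"
```

```text
14.5667 tcp [0.5212 0.0999 0.1036] yaw 7.4 q7 -0.54 F [-0.7  2.  -0.6] T [0.339 0.2   0.051] w 0.05729635970216313
```

Request:
apply_moves(
  dp=[
    [-0.001,0,-0.001],
    [-0.0015,0,-0.0015],
  ],
  twist=[-0.009,-0.0185],
  fingers=[50,50],
)

```text
time: 14.73
tcp_pos: [0.5212, 0.1, 0.1035]
tcp_rot: [2.205, 2.237, 0.0]
wrist_force: [0.3, 2.3, 1.4]
width: 0.0574
gripper_force: 64.9
```

```bash
python3 -c "
from h import *
st()"
```

```text
14.7333 tcp [0.5212 0.1    0.1035] yaw 0.82 q7 -0.64 F [0.3 2.3 1.4] T [0.392 0.174 0.061] w 0.057352921903677294
```

Request:
apply_moves(
  dp=[
    [-0.001,0.002,-0.001],
    [-0.002,0.002,-0.0015],
  ],
  twist=[-0.015,-0.03],
  fingers=[50,50],
)

```text
time: 14.9
tcp_pos: [0.5211, 0.1003, 0.1035]
tcp_rot: [2.407, 2.017, 0.001]
wrist_force: [-0.8, 0.9, 5.0]
width: 0.0571
gripper_force: 65.3
```

```bash
python3 -c "
from h import *
st()"
```

```text
14.9 tcp [0.5211 0.1003 0.1035] yaw -10.08 q7 -0.8 F [-0.8  0.9  5. ] T [0.181 0.461 0.106] w 0.05709106137266054
```

Request:
apply_moves(
  dp=[
    [-0.001,0.0005,-0.001],
    [-0.002,0.001,-0.0015],
  ],
  twist=[-0.015,-0.03],
  fingers=[50,50],
)

```text
time: 15.07
tcp_pos: [0.5204, 0.1007, 0.1032]
tcp_rot: [2.587, 1.782, 0.001]
wrist_force: [-1.8, 1.5, 5.4]
width: 0.0571
gripper_force: 65.4
```

```bash
python3 -c "
from h import *
st()"
```

```text
15.0667 tcp [0.5204 0.1007 0.1032] yaw -20.87 q7 -0.96 F [-1.8  1.5  5.4] T [0.243 0.574 0.179] w 0.05712882449165743
```

Request:
apply_moves(
  dp=[
    [-0.001,0.0005,-0.001],
    [-0.002,0.001,-0.0015],
  ],
  twist=[-0.015,-0.03],
  fingers=[50,50],
)

```text
time: 15.23
tcp_pos: [0.5201, 0.1011, 0.1029]
tcp_rot: [2.743, 1.531, 0.001]
wrist_force: [-1.8, 1.2, 3.0]
width: 0.0573
gripper_force: 65.3
```

```bash
python3 -c "
from h import *
st()"
```

```text
15.2333 tcp [0.5201 0.1011 0.1029] yaw -31.65 q7 -1.13 F [-1.8  1.2  3. ] T [0.481 0.381 0.249] w 0.05729316632654258
```

The moment is now clearly rising: 0.05–0.06 up to −90°, then 0.11, 0.18 and 0.25 N m, so the washer took hold just past −90°. The next square position is −180° (gripper yaw −89.3°). I'll go on with less downward push.

Request:
apply_moves(
  dp=[
    [-0.002,0.002,0],
    [-0.003,0.003,0],
    [-0.004,0.004,-0.001],
    [-0.0043,0.0044,-0.002],
    [-0.0043,0.0044,-0.0025],
  ],
  twist=[-0.015,-0.03,-0.046,-0.062,-0.077],
  fingers=[50,50,50,50,50],
)

```text
time: 15.65
tcp_pos: [0.5192, 0.1027, 0.1022]
tcp_rot: [-3.03, -0.831, -0.002]
wrist_force: [-0.4, 2.5, 3.3]
width: 0.0573
gripper_force: 65.0
```

```bash
python3 -c "
from h import *
st()"
```

```text
15.65 tcp [0.5192 0.1027 0.1022] yaw -59.34 q7 -1.55 F [-0.4  2.5  3.3] T [0.539 0.147 0.411] w 0.05725779096042099
```

Request:
apply_moves(
  dp=[
    [-0.0003,0.001,-0.0005],
    [-0.0006,0.002,-0.001],
    [-0.001,0.003,-0.002],
    [-0.0013,0.004,-0.003],
    [-0.0014,0.005,-0.0035],
    [-0.0014,0.005,-0.0035],
  ],
  twist=[-0.015,-0.03,-0.045,-0.06,-0.075,-0.075],
  fingers=[50,50,50,50,50,50],
)

```text
time: 16.15
tcp_pos: [0.519, 0.1037, 0.1013]
tcp_rot: [-3.14, -0.1, -0.003]
wrist_force: [1.9, 2.8, 3.0]
width: 0.0571
gripper_force: 65.0
```

```bash
python3 -c "
from h import *
st()"
```

```text
16.15 tcp [0.519  0.1037 0.1013] yaw -86.35 q7 -1.96 F [1.9 2.8 3. ] T [ 0.487 -0.125 -0.281] w 0.05705982919091548
```

Request:
apply_moves(
  dp=[
    [0,0,0],
    [0,0,0],
    [0,0,0],
    [0,0,0],
    [0,0,0],
    [0,0,0],
  ],
  twist=[0,0,0,0,0,0],
  fingers=[50,50,85,85,85,85],
)

```text
time: 16.65
tcp_pos: [0.5176, 0.1027, 0.1004]
tcp_rot: [3.139, 0.099, -0.002]
wrist_force: [0.1, -0.5, -0.3]
width: 0.0852
gripper_force: 0.0
```

Request:
apply_moves(
  dp=[
    [0,0,0],
    [0,0,0.05],
    [0,0,0.12],
    [0,0,0.24],
    [0,0,0.4],
    [0,0,0.55],
    [0,0,0.7],
    [0,0,0.7],
    [0,0,0.7],
    [0,0,0.7],
  ],
  twist=[0,0,0,0,0,0,0,0,0,0],
  fingers=[85,85,85,85,85,85,85,85,85,85],
)

```text
time: 17.48
tcp_pos: [0.5177, 0.103, 0.2755]
tcp_rot: [3.139, 0.099, -0.0]
wrist_force: [-0.3, -0.2, -1.5]
width: 0.0853
gripper_force: 0.0
```

```bash
python3 - <<'E'
from h import *
st()
ci=camera_info("wrist");im=capture("wrist")[:,:,::-1];cv2.imwrite("pics/w5.png",im);np.save("w5.npy",dict(ci),allow_pickle=True)
sc=capture("scene")[:,:,::-1];cv2.imwrite("pics/s5.png",sc)
cv2.imwrite("pics/c5.png",np.hstack([cv2.resize(im,(533,400)),cv2.resize(sc[160:290,140:227],(267,400),interpolation=2)]))
E
```

```text
17.4833 tcp [0.5177 0.103  0.2755] yaw -86.4 q7 -1.85 F [-0.3 -0.2 -1.5] T [ 0.011  0.038 -0.018] w 0.08530188538896155
```

View pics/c5.png

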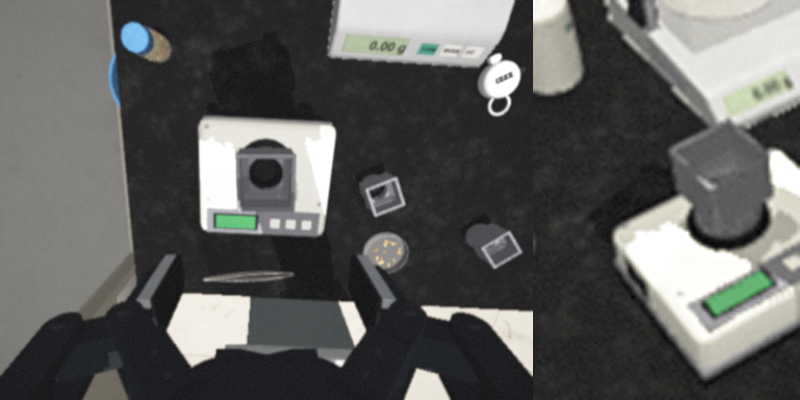

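The wrist view shows the hopper upright on the neck at about (266,176) in the crop and nearly square with the housing. The scene view agrees. I'll measure the angle.

```bash
python3 - <<'E'
from h import *
ci=np.load("w5.npy",allow_pickle=True).item();gf=cv2.GaussianBlur(cv2.cvtColor(cv2.imread("pics/w5.png"),6),(3,3),0).astype(np.float32)
def edge(p,q,z,n,w=5):
    p,q=np.array(p,float)*.96,np.array(q,float)*.96;d=(q-p)/np.linalg.norm(q-p);nn=np.array([-d[1],d[0]]);out=[]
    for t in np.linspace(.12,.88,25):
        s=np.arange(-w,w+.1,.5);xy=p+t*(q-p)+s[:,None]*nn
        v=cv2.remap(gf,xy[:,:1].astype(np.float32),xy[:,1:].astype(np.float32),1).ravel()
        k=np.argmax(np.abs(np.convolve(v,[1,1,0,-1,-1],'valid')))+2;out.append(onz(ci,*(xy[k]+.5),z)[:2])
    P=np.array(out,np.float32);vx,vy,x,y=cv2.fitLine(P,cv2.DIST_HUBER,0,.001,.01).ravel()
    a=(np.degrees(np.arctan2(vy,vx))+45)%90-45
    print(n,"ang",a.round(2),"pt",x.round(4),y.round(4),"res",np.median(np.abs((P-[x,y])@[-vy,vx])).round(4))
edge((208,234),(322,237),.06,"m front");edge((336,130),(325,234),.06,"m right");edge((200,130),(207,230),.06,"m left");edge((214,214),(256,215),.06,"lcd top",3)
z=.137
edge((236,208),(296,209),z,"h front");edge((237,150),(236,207),z,"h left");edge((295,150),(296,207),z,"h right");edge((237,151),(295,151),z,"h back")
E
```

```text
m front ang 0.61 pt 0.428 0.0977 res 0.0002
m right ang 0.7 pt 0.4915 0.0196 res 0.0002
m left ang 2.4 pt 0.4925 0.1852 res 0.0003
lcd top ang -0.48 pt 0.4564 0.1422 res 0.0002
h front ang 2.61 pt 0.4911 0.0986 res 1e-04
h left ang 3.96 pt 0.5235 0.1323 res 1e-04
h right ang 4.72 pt 0.5272 0.0732 res 1e-04
h back ang 4.4 pt 0.5519 0.1025 res 0.0014
```

```bash
python3 -c "
from plant import *
print(close_job())"
```

```text
the job is handed in; nothing more can be done
None
```

The hopper is screwed on the meter's neck, upright, released and about 3° short of square with the housing (limit 5°); the washer took hold just past −90°, so I stopped at the next square and handed in. The final washer load is only my estimate, about 22–23.5 N against the 23 N limit, and hand-in returned no verdict.

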